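Kit a clamp set into two stacking shadow-foam trays

TASK

Put the clamp set away in its two-layer kit: lay the slotted clamping strap and the stepped block in the cut-outs that match them in the lower tray, the one with the corner posts. Then lift the empty upper tray by its red bar and stack it on the lower one so that its four corner pins drop fully into the post sockets. Last, lay the T-bolt and the big steel nut in their matching cut-outs in the stacked upper tray, everything seated flat and let go.

Things in the scene. Friction and masses are not known exactly. Their poses are not given: they have to be found in the camera images.
- strap_mid (a point): Loose steel clamping strap, flat slotted bar with bevelled nose, 42 x 130 x 22 mm (x, y, z), 0.5 kg, lying flat. Point: its centre, 11 mm above its underside; y along its length, z up. Grip across its width.
- step_mid (a point): Loose dark steel stepped block (small staircase), 30 x 67 x 55 mm (x, y, z), 0.3 kg, standing on its flat base. Point: centre of its bounding box, 27.5 mm above the base; y along its length, up the stairs (tall end at +y), z up. Grip across its 30 mm width, 5 to 10 mm from this point towards the tall end.
- bolt_mid (a point): Loose steel T-bolt lying flat, 38 x 132 x 32 mm (x, y, z), 0.16 kg: head (38 wide, 32 high) at the +y end, 18 mm round shank along y, nut (36 wide) on it, bare thread at the -y end. Point: on the shank axis, 16 mm above the bench, 10 mm from mid-length towards the head; 44 mm from here to the head, 37 mm to the nut. Grip the shank here, across x.
- nut_mid (a point): Loose big bright steel hexagon nut lying on its face, 36 mm across flats (two flats face +-x), 41 mm across corners (along y), 29 mm high, 0.09 kg. Point: its centre, 14.5 mm above its underside. (The small brass nut on the bench is no part of the job.)
- tray_grip (a point): Loose upper tray, 236 x 156 mm (x, y), 0.5 kg, no posts, standing on 4 tapered pins 14 mm long, 10 mm thick (5 at the tip) at x +-101, y +-60 mm. Point: middle of its red lifting bar over the tray's centre; bar 52 x 12 x 20 mm, grip across y. Point 60 mm above the pin tips, 33 mm above the foam. x along the tray, z up. Seated: 116 mm above base_tray's origin.
- base_tray: Fixed lower tray, 236 x 156 mm (x, y), rim 16 mm high; 4 round posts 28 mm thick, 70 mm high at x +-101, y +-60 mm, each with a socket in its top 13 mm wide, 18 mm deep. Origin: centre of its underside, on the bench; x along the tray, z up. The upper tray goes on with x along x, either way round.
- strap_cutout: Cut-out for the strap in one foam insert of the lower tray: 56 x 144 mm (x, y), 6 mm deep, yellow floor, a 36 mm wide thumb notch in the middle of each long side (70 mm over both). Origin: centre of its floor, 8 mm above the bench; y along its length, z up. Strap either way round. The two inserts may be swapped.
- step_cutout: Cut-out for the stepped block in the other foam insert of the lower tray: 44 x 82 mm (x, y), 6 mm deep, yellow floor, a 36 mm wide thumb notch in the middle of each long side (68 mm over both). Origin: centre of its floor, 8 mm above the bench; y along its length, z up. Block on its base, either way round.
- bolt_cutout: Cut-out for the T-bolt in the upper tray's foam (moves with that tray; x -47, y +43 mm from the red bar's middle), 6 mm deep, yellow floor: 50 mm wide for y -55 to +62 (nut and head), 32 mm wide for y -83 to -55 (bare thread), so head to +y only. Origin: on its floor, straight under the bolt's listed point when seated; y towards the head, z up.
- nut_cutout: Empty round cut-out for the nut in the upper tray's foam (moves with that tray; x -50, y -43 mm from the red bar's middle), 52 mm across, 6 mm deep, yellow floor. Origin: centre of its floor, z up. Nut flat, at any angle. The smaller round cut-out beyond it holds fixed washers.
Mind the look-alikes: they are no part of the job. What is meant by the part that bears step_mid is not green or turquoise, and is the larger of those in its own colour.

How it is judged:
By the outcome, as a careful person would: the job done as asked, in the order asked, and still so for the second after the job is handed in, with the robot touching nothing.
It also fails if it takes over 141 s, if anything falls off the work surface, if the arm or the gripper's body presses on something with over 40 N, if the wrist force passes 120 N, or if a joint passes its speed limit or range.

ROBOT

A 7-joint arm with a two-finger parallel gripper is mounted at the origin on a cart in front of the work surface, level with it; the furniture and walls round the work are solid. World frame = base frame: x ahead of the robot, y to its left, z up, the work surface at z = 0. Lengths are in m, angles in rad, forces in N, time in s.
With the tool pointing down it reaches from about 0.4 to 0.85 m from the base axis. Payload 10.4 kg.
Tool frame: the origin (TCP) lies at the very end of the fingers, on their centre line; the grasp point (between the pads) lies 19 mm behind it (r.pinch_z is the distance from the TCP to the grasp point, in m); z points along the fingers, y is the line along which they close (so a half turn about z gives the same grasp; the last joint's range is limited). The gripper opens to 87 mm and grips with 3 to 60 N. Pads are 19 mm wide; open, the fingers measure 117 mm over their backs; the gripper's body (75 mm by 190 mm) begins 51 mm behind the grasp point.
Start: joints at [1.268, 0.332, -0.065, 1.46, 0.022, 1.35, -0.088], TCP at [0.173, -0.601, 0.223] pointing down, gripper open.
Joint ranges: [-2.6, 2.6], [-0.5, 2.12], [-1.47, 1.34], [0.16, 2.42], [-1.27, 4.41], [0.06, 2.06], [-2.6, 2.6]. Speed limits (rad/s): [2.22, 2.22, 2.79, 2.79, 3.14, 3.14, 3.14].

INTERFACE

Orientations are given as a unit quaternion [x, y, z, w].
In Python, from bench import sensors, vision, r gives the robot as it stands.
- The arm moves only by the shell command python3 -m crank 'ROWS' [OPENING] [FORCE]. ROWS is JSON, a list of rows, each a list of 2 entries, a list of its own where there are three numbers: the shift along the tool's x, y, z normalised to -1 to 1, where 1 is 3 cm, then the turn about the tool's z normalised to -1 to 1, where 1 is 8 degrees. A call has 1 to 12 rows; each row shifts and turns the commanded pose from where the row before left it, along the tool's axes as they then stand; what a row does not reach is not made up. A row lasts 1/8 s, in which the tool goes at most 62.5 mm and 10.7 degrees, less where a joint would pass 70% of its speed; a pose out of reach is approached as far as the arm can. A call with a number of a shift or a turn outside -1 to 1 is refused whole. A call with a gripper value outside its range is refused whole. OPENING is the opening, from 0 (shut) to 1 (fully open), set as the call begins (- or left out, the last holds). The fingers move at their own pace and stop on an object; FORCE is the grip in N (left out, the last holds). Time passes only in rows, so rows that do not move let the fingers close. It gives the time, the measured TCP pose, the force, the opening and the grip force at its end, in the units of the state.
- sensors.read_state(): the state, without advancing time (a new reading comes with each control period).
- vision.camera(name): name is "scene" or "side" or "wrist"; returns the picture (384x512x3 uint8, red, green, blue); there is no depth.
- vision.camera_model(name): a dict with "vertical_fov" (degrees; the focal length in pixels is half the picture's height over the tangent of half this angle, whatever the lens; pixels are square), "cx", "cy" (the principal point, pixels), "dist" ([k1, k2, p1, p2, k3] as OpenCV has them; the pictures are not rectified), "camera_from_world" (4x4, takes a point from world to camera coordinates); the wrist camera has in their place "hand_eye" (4x4, takes a point from camera to tool coordinates, whose origin is the TCP and whose axes are the flange's). Camera axes: x right, y down, z forward; pixel columns grow to the right and rows downward; lengths in m; the calibration is good to about 2 mm. A picture is of the moment at which its call begins: read the wrist's pose just before it. camera_model takes no time and is no camera call.
- r.close_job(): hands the job in; it is judged then, once.
The state is a dict: "time": time; "joint_positions": joint angles; "joint_vel": joint speeds; "joint_torque": joint torques, N m; "ee_pos": TCP position; "eef_rot": TCP orientation; "ft_force": force on the tool from outside, world axes, zero at the start; "torque": the same for the moment, N m; "width": finger opening in m; "grip_force": force on a finger pad.
Only numpy, scipy, OpenCV 4.12 (cv2) and the standard library are available. Lean on these libraries where they do the work, as an engineer would, in place of code of your own. Each camera call takes 0.05 s, during which the arm holds its last target. There are 200 camera calls.

## Working session

There is one attempt and no reset: what is moved stays moved. The work goes in short steps, Python scripts to look and compute and a shell command to move; the robot and the scene stay as the last step left them, time stands still between calls to the robot, and variables do not carry over. Pictures are saved under pics/ and viewed, at most 14 in all, crops included, and the job is handed in when it is done.

```bash
ls; mkdir -p pics
python3 - <<'E'
from bench import sensors, vision, r
import cv2, json
for n in ("scene","side"):
    cv2.imwrite(f"pics/{n}0.png", cv2.resize(vision.camera(n)[:,:,::-1],(800,600),interpolation=cv2.INTER_CUBIC))
for n in ("scene","side","wrist"):
    print(n, vision.camera_model(n))
s=sensors.read_state(); print(s)
E
```

```text
pics
scene {'vertical_fov': 42.18038678302489, 'cx': 250.1717006445901, 'cy': 185.19338871665934, 'dist': array([-0.21154924,  0.        ,  0.        ,  0.        ,  0.        ]), 'camera_from_world': array([[-0.82990714, -0.55753155,  0.02031538,  0.41597766],
       [-0.32640344,  0.45568839, -0.82813579,  0.24720255],
       [ 0.45245434, -0.69390682, -0.56015926,  1.12741217],
       [ 0.        ,  0.        ,  0.        ,  1.        ]])}
side {'vertical_fov': 50.64029827619625, 'cx': 256.1821980884151, 'cy': 191.4024559214185, 'dist': array([-0.05812591,  0.        ,  0.        ,  0.        ,  0.        ]), 'camera_from_world': array([[ 0.98341095, -0.18123941, -0.00742769, -0.52169492],
       [-0.08160121, -0.40545752, -0.91046441,  0.10755515],
       [ 0.16200042,  0.89596678, -0.41352072,  0.98297628],
       [ 0.        ,  0.        ,  0.        ,  1.        ]])}
wrist {'vertical_fov': 58.83354857816958, 'cx': 258.91908454941637, 'cy': 193.95540253080438, 'dist': array([-0.03996648,  0.        ,  0.        ,  0.        ,  0.        ]), 'hand_eye': array([[-8.64151799e-04, 
[... 339 characters left out ...]
ositions': array([ 1.26841359,  0.3327918 , -0.06472976,  1.4608507 ,  0.02159547,
        1.3499193 , -0.08852409]), 'joint_vel': array([ 0.00267014,  0.00020946,  0.00044445, -0.0007603 ,  0.00026815,
        0.00023767, -0.00023681]), 'joint_torque': array([ 1.09346478e-03, -6.24547505e+01,  2.44090240e-02, -3.90720463e+01,
       -6.13524229e-02,  3.65393038e-02,  2.33804758e-05]), 'ee_pos': array([ 0.17250954, -0.6003551 ,  0.22184729]), 'eef_rot': array([ 9.90229406e-01,  1.39446469e-01, -1.10796573e-04, -6.27171160e-04]), 'ft_force': array([-0.64482586, -0.25596536, -0.06105513]), 'torque': array([-0.01991283,  0.02015591, -0.0690249 ]), 'grip_force': 0.0, 'width': 0.0871187969800067}
```

View pics/scene0.png

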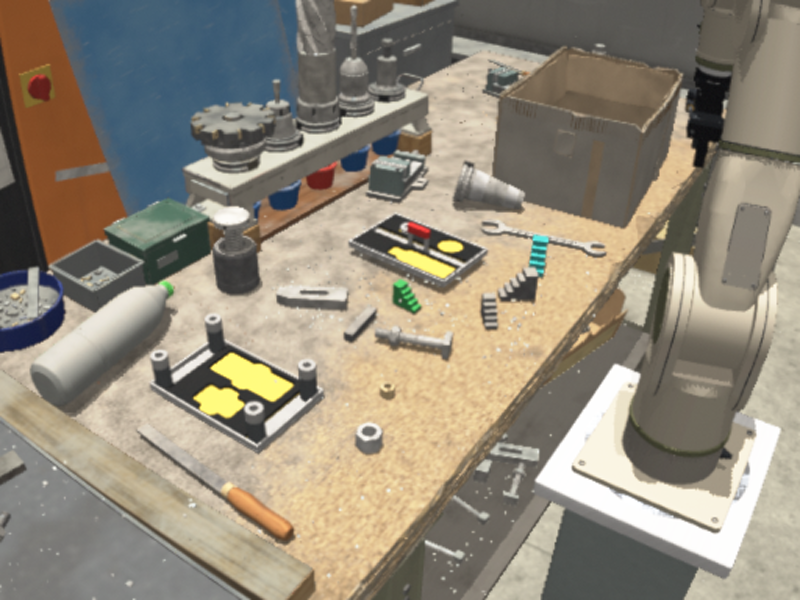

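View pics/side0.png

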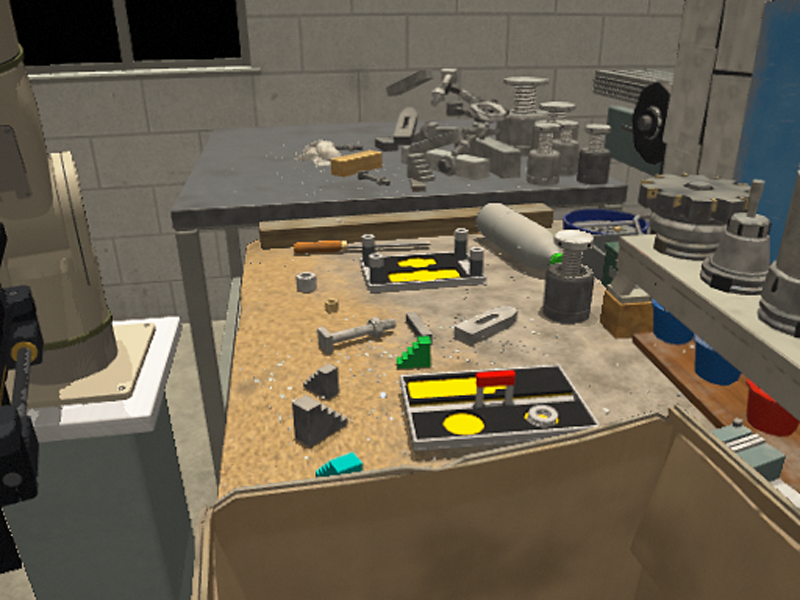

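Scene picture (800x600 px): strap (312,296), plain-bar look-alike (360,322), T-bolt (415,340), steel nut (369,437) and brass nut (388,390). The upper tray's red bar is at (418,229) and the lower tray at (237,390). Step-block candidates are green (405,295), turquoise (540,253), small dark (490,310) and large dark (520,287). I choose the large dark one, which is at (318,420) in the side view.

```bash
cat > h.py <<'E'
from bench import sensors, vision, r
import cv2, numpy as np
from scipy.spatial.transform import Rotation as R
def K(m):
    f=192/np.tan(np.radians(m["vertical_fov"]/2)); return np.array([[f,0,m["cx"]],[0,f,m["cy"]],[0,0,1.]])
def tool(s):
    T=np.eye(4);T[:3,:3]=R.from_quat(s["eef_rot"]).as_matrix();T[:3,3]=s["ee_pos"];return T
def wfc(n,s=None):
    m=vision.camera_model(n)
    return tool(s)@m["hand_eye"] if n=="wrist" else np.linalg.inv(m["camera_from_world"])
def cast(n,px,z,T=None):
    m=vision.camera_model(n); T=wfc(n) if T is None else T
    p=np.atleast_2d(np.array(px,float)); u=cv2.undistortPoints(p[:,None],K(m),m["dist"])[:,0]
    d=np.c_[u,np.ones(len(u))]@T[:3,:3].T; o=T[:3,3]
    return o+d*((z-o[2])/d[:,2])[:,None]
def proj(n,P,T):
    m=vision.camera_model(n); W=np.linalg.inv(T)
    return cv2.projectPoints(np.atleast_2d(np.array(P,float)),cv2.Rodrigues(W[:3,:3])[0],W[:3,3],K(m),m["dist"])[0][:,0]
def shot(tag):
    s=sensors.read_state(); im=vision.camera("wrist")[:,:,::-1].copy(); T=wfc("wrist",s)
    cv2.imwrite(f"pics/{tag}.png",im); np.savez(f"pics/{tag}.npz",T=T); return s,im,T
E
python3 - <<'E'
from h import *
k=512/800
np.set_printoptions(precision=3,suppress=True)
A=dict(strap=((312,296),.011,(486,324)),strapL=((280,296),.02,(516,312)),strapR=((347,297),.02,(458,335)),bolt=((415,340),.016,(358,333)),bhead=((448,342),.016,(324,341)),bend=((378,336),.012,(395,324)),nut=((369,437),.015,(306,282)),
step=((520,287),.027,(318,420)),stepT=((537,275),.04,(303,420)),red=((418,229),.06,(496,378)),traylo=((237,390),.012,(424,270)),p1=((212,318),.07,(461,231)),p2=((159,354),.07,(475,249)),p3=((254,407),.07,(376,255)),p4=((307,364),.07,(368,237)))
for n,(a,z,b) in A.items(): print(n,cast("scene",np.array(a)*k,z)[0][:2],cast("side",np.array(b)*k,z)[0][:2])
im=cv2.imread("pics/scene0.png");im2=cv2.imread("pics/side0.png")
c1=cv2.resize(im[230:350,380:560],(600,400));c2=cv2.resize(im2[350:480,270:450],(200*3,433))
cv2.imwrite("pics/stepcrop.png",np.vstack([c1,c2])[:600+0] if 0 else cv2.resize(np.hstack([c1[:400],c2[:400]]),(800,267)))
E
```

```text
strap [ 0.682 -0.007] [ 0.68  -0.002]
strapL [0.721 0.037] [0.74  0.016]
strapR [ 0.62  -0.032] [ 0.617 -0.048]
bolt [ 0.452 -0.   ] [ 0.459 -0.002]
bhead [ 0.403 -0.028] [ 0.402 -0.019]
bend [0.513 0.023] [0.526 0.027]
nut [0.383 0.234] [0.385 0.237]
step [ 0.371 -0.238] [ 0.377 -0.252]
stepT [ 0.355 -0.275] [ 0.359 -0.267]
red [ 0.612 -0.26 ] [ 0.613 -0.25 ]
traylo [0.614 0.268] [0.629 0.26 ]
p1 [0.722 0.206] [0.723 0.323]
p2 [0.722 0.324] [0.72  0.208]
p3 [0.52  0.326] [0.523 0.214]
p4 [0.519 0.206] [0.522 0.324]
```

View pics/stepcrop.png

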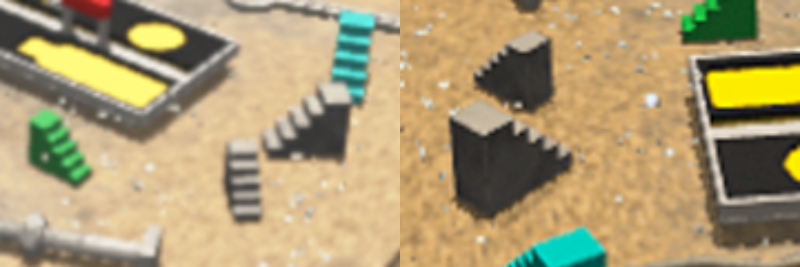

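The crop shows the large dark block beside its smaller twin. It is distinct from the green and turquoise ones, and its tall end points toward the robot. Now I'll add a helper that converts target poses into row units.

```bash
cat >> h.py <<'E'
def yaw(s):
    M=R.from_quat(s["eef_rot"]).as_matrix(); return np.degrees(np.arctan2(M[1,0],M[0,0]))
def togo(x,y,z,phi=None,s=None):
    """shift at the present yaw (units of 3 cm), then turn (units of 8 deg); half turns are free"""
    s=s or sensors.read_state(); M=R.from_quat(s["eef_rot"]).as_matrix()
    d=M.T@(np.array([x,y,z])-s["ee_pos"])/.03; t=0
    if phi is not None: t=-(((phi-yaw(s))+90)%180-90)/8
    print("shift",d.round(2),"turn",round(t,2),"| tcp",s["ee_pos"].round(4),"yaw",round(yaw(s),2),"j7",s["joint_positions"][6].round(2),"t",round(s["time"],2))
E
python3 - <<'E'
from h import *
togo(.36,-.25,.17)
k=512/800
print(cast("scene",np.array([[497,190],[628,220],[510,95],[632,140]])*k,0)[:,:2], cast("scene",np.array([[497,92],[628,128]])*k,.2)[:,:2])
E
```

```text
shift [ 9.23 -9.5   1.74] turn 0 | tcp [ 0.1725 -0.6004  0.2218] yaw 16.03 j7 -0.09 t 0.1
[[ 0.61436508 -0.62108585]
 [ 0.30259138 -0.67215885]
 [ 0.88706997 -1.24388076]
 [ 0.45081723 -1.14211233]] [[ 0.68657115 -0.72428779]
 [ 0.35152849 -0.71015734]]
```

```bash
python3 -m crank '[[[0.6,-0.95,0],0],[[0.8,-0.95,0],0],[[1,-0.95,0],0],[[1,-0.95,0.2],0],[[1,-0.95,0.2],0],[[1,-0.95,0.2],0],[[1,-0.95,0.2],0],[[1,-0.95,0.3],0],[[1,-0.95,0.3],0],[[0.8,-0.95,0.3],0],[[0,0,0],0],[[0,0,0],0]]' 1 20
python3 - <<'E'
from h import *
s,im,T=shot("step1"); print(s["ee_pos"],yaw(s),proj("wrist",[.365,-.245,.027],T))
E
```

```text
time: 1.6
ee_pos: [0.3588, -0.2511, 0.1715]
eef_rot: [0.99, 0.139, -0.0, 0.0]
ft_force: [-0.1, 0.3, -0.7]
width: 0.0871
grip_force: 0.0
[ 0.35880572 -0.25108935  0.17152472] 16.011271214413117 [[254.68964841 173.24842672]]
```

View pics/step1.png

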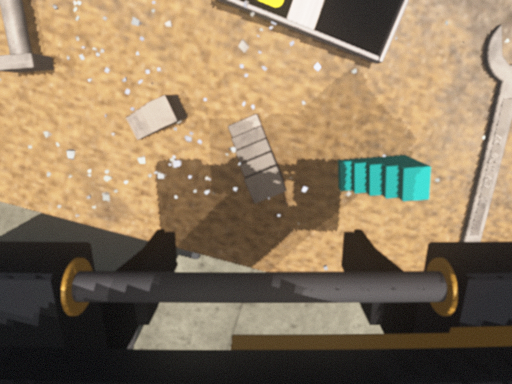

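The wrist view shows the block at about (258,160), small light steps at the top (245,120) and the tall end at the bottom (268,198). The turquoise one is at right and the small dark one at (155,118).

Run:
```python
from h import *
T=np.load("pics/step1.npz")["T"]
hi=cast("wrist",[(253,203),(285,193)],.055,T); lo=cast("wrist",[(229,127),(258,115)],.011,T)
print(hi,lo,np.linalg.norm(hi[0]-hi[1]),np.linalg.norm(lo[0]-lo[1]))
a=hi.mean(0)[:2];b=lo.mean(0)[:2];d=a-b;L=np.linalg.norm(d);d/=L
m=(a+b)/2;g=m+.007*d
print(L,m,np.degrees(np.arctan2(d[1],d[0])),g); togo(*g,.035-.019+.01,np.degrees(np.arctan2(d[1],d[0])))
im=cv2.imread("pics/step1.png");cv2.imwrite("pics/s1c.png",cv2.resize(im[100:220,200:310],(660,600*12//11*660//720)))
```

```text
[[ 0.34568306 -0.2492698   0.055     ]
 [ 0.36178012 -0.27304996  0.055     ]] [[ 0.39744054 -0.21071297  0.011     ]
 [ 0.41542981 -0.2337565   0.011     ]] 0.028716050757039716 0.029233849072531456
0.06551972399108962 [ 0.38008338 -0.24169731] -143.5516370689983 [ 0.37445263 -0.24585599]
shift [ 0.55 -0.04  4.85] turn -2.56 | tcp [ 0.3588 -0.2514  0.1716] yaw 15.96 j7 -0.77 t 1.65
```

```bash
python3 -m crank '[[[0.55,-0.04,0],-0.85],[[0,0,0.5],-0.85],[[0,0,1],-0.86],[[0,0,1],0],[[0,0,1],0],[[0,0,0.7],0],[[0,0,0.5],0],[[0,0,0.5],0],[[0,0,0],0],[[0,0,0],0]]' 1 30
python3 -c "
from h import *
togo(.3745,-.2459,.014,36.4)"
```

```text
time: 2.9
ee_pos: [0.3751, -0.2451, 0.0161]
eef_rot: [0.95, 0.313, 0.0, 0.0]
ft_force: [1.1, 0.9, 0.3]
width: 0.0873
grip_force: 0.0
shift [-0.03  0.01  0.07] turn 0.01 | tcp [ 0.3751 -0.2451  0.0161] yaw 36.51 j7 -0.55 t 2.9
```

Close the grip, then lift.

```bash
python3 -m crank '[[[0,0,0],0],[[0,0,0],0],[[0,0,0],0],[[0,0,0],0],[[0,0,0],0],[[0,0,0],0]]' 0 35
python3 -m crank '[[[0,0,-0.5],0],[[0,0,-1],0],[[0,0,-1],0],[[0,0,-1],0],[[0,0,-1],0],[[0,0,-1],0],[[0,0,0],0]]'
python3 -c "
from h import *
togo(.6,.23,.20,0)"
```

```text
time: 3.65
ee_pos: [0.3747, -0.2449, 0.0156]
eef_rot: [0.95, 0.313, 0.0, 0.0]
ft_force: [0.3, 0.2, -0.9]
width: 0.0349
grip_force: 0.0
time: 4.53
ee_pos: [0.3757, -0.2453, 0.183]
eef_rot: [0.95, 0.313, 0.001, 0.002]
ft_force: [0.1, -0.3, -3.4]
width: 0.0297
grip_force: 35.0
shift [15.44 -8.28 -0.58] turn 4.57 | tcp [ 0.3757 -0.2453  0.183 ] yaw 36.52 j7 -0.45 t 4.53
```

```bash
python3 -m crank '[[[0.5,-0.8,-0.5],0],[[0.8,-0.9,-0.5],0],[[1,-0.9,-0.3],0],[[1,-0.9,0],0],[[1,-0.9,0],0],[[1,-0.9,0],0],[[1,-0.9,0],0],[[1,-0.9,0],0],[[1,-0.7,0],0],[[1,-0.7,0],0],[[1,-0.6,0],0],[[1,0,0],0]]'
python3 -m crank '[[[1,0,0],0],[[1,0,0],0],[[1,0,0],0],[[1,0,0],0],[[0.8,0,0],0],[[0,0,0],0.9],[[0,0,0],0.9],[[0,0,0],0.9],[[0,0,0],0.9],[[0,0,0],0.9],[[0,0,0],0],[[0,0,0],0]]'
python3 - <<'E'
from h import *
s,im,T=shot("tray1"); print(s["ee_pos"],yaw(s),s["width"])
E
```

```text
time: 6.02
ee_pos: [0.484, 0.1781, 0.2187]
eef_rot: [0.949, 0.314, -0.001, -0.0]
ft_force: [1.1, -0.3, -2.3]
width: 0.0299
grip_force: 35.0
time: 7.52
ee_pos: [0.6002, 0.2618, 0.2189]
eef_rot: [1.0, 0.006, -0.0, 0.0]
ft_force: [0.0, 0.6, -3.0]
width: 0.0298
grip_force: 35.0
[0.60020816 0.26183155 0.21885973] 0.681839063335525 0.029770962646153816
```

View pics/tray1.png

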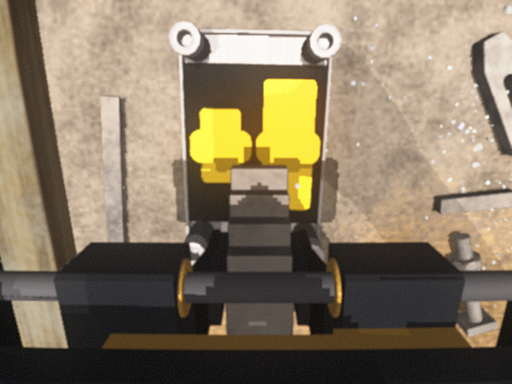

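The wrist view shows the step cut-out (yellow) around (221,145) on the left and the strap cut-out around (290,145) on the right. Both run along world x. The held block hangs at (260,210).

```bash
cat >> h.py <<'E'
def yellow(im):
    h=cv2.cvtColor(im,cv2.COLOR_BGR2HSV); m=cv2.inRange(h,(22,150,60),(35,255,255))
    return [c for c in cv2.findContours(m,cv2.RETR_EXTERNAL,cv2.CHAIN_APPROX_NONE)[0] if cv2.contourArea(c)>60]
E
python3 - <<'E'
from h import *
np.set_printoptions(precision=4,suppress=True)
im=cv2.imread("pics/tray1.png");T=np.load("pics/tray1.npz")["T"]
for c in yellow(im):
    p=c[:,0].astype(float); P=cast("wrist",p,.008,T)
    print(cv2.boundingRect(c),cv2.contourArea(c),"x",P[:,0].min(),P[:,0].max(),"y",P[:,1].min(),P[:,1].max())
# post tops
print(cast("wrist",[(187,40),(322,41)],.07,T))
E
```

```text
(288, 167, 25, 44) 837.5 x 0.5493657623000859 0.6001603542647472 y 0.20175112995568648 0.22874299690420313
(189, 107, 63, 76) 2972.5 x 0.5817038397070609 0.6641235456116905 y 0.27100992015838404 0.3393185477826154
(256, 78, 64, 87) 4228.5 x 0.6036020128588151 0.694333457774824 y 0.19585953886911966 0.2655911531608259
[[0.7217 0.3244 0.07  ]
 [0.7222 0.21   0.07  ]]
```

```bash
python3 -c "
from h import *
togo(.617,.3052,.0236,0)"
python3 -m crank '[[[0.3,-0.7,0],0.08],[[0.26,-0.76,0],0],[[0,0,0.5],0],[[0,0,1],0],[[0,0,1],0],[[0,0,1],0],[[0,0,1],0],[[0,0,0.8],0],[[0,0,0.3],0],[[0,0,0],0],[[0,0,0],0]]'
python3 -c "
from h import *
togo(.617,.3052,.0236,0)"
```

```text
shift [ 0.58 -1.44  6.51] turn 0.08 | tcp [0.6003 0.2619 0.219 ] yaw 0.65 j7 -2.26 t 7.58
time: 8.95
ee_pos: [0.6177, 0.306, 0.0527]
eef_rot: [1.0, -0.001, 0.001, -0.0]
ft_force: [0.4, -0.2, -2.8]
width: 0.0297
grip_force: 35.0
shift [-0.03  0.03  0.97] turn -0.02 | tcp [0.6177 0.306  0.0527] yaw -0.13 j7 -2.39 t 8.95
```

```bash
python3 -m crank '[[[0,0,0.4],0],[[0,0,0.3],0],[[0,0,0.1],0],[[0,0,0],0]]'; python3 -m crank '[[[0,0,0.1],0],[[0,0,0],0]]'
```

```text
time: 9.45
ee_pos: [0.6173, 0.3058, 0.0289]
eef_rot: [1.0, -0.001, 0.0, 0.0]
ft_force: [-5.7, -3.8, 11.2]
width: 0.03
grip_force: 35.0
time: 9.7
ee_pos: [0.6174, 0.306, 0.0287]
eef_rot: [1.0, -0.001, 0.001, 0.001]
ft_force: [-13.5, -9.9, 33.8]
width: 0.0298
grip_force: 35.0
```

```bash
python3 -m crank '[[[0,0,-0.1],0]]'
python3 - <<'E'
from h import *
s,im,T=shot("step2")
a=vision.camera("scene")[:,:,::-1];b=vision.camera("side")[:,:,::-1]
A=cv2.resize(a[200:290,80:220],(700,450)[0:2],interpolation=2)
B=cv2.resize(b[140:200,220:320],(500,300),interpolation=2)
C=np.zeros((600,800,3),np.uint8);C[:270,:400]=cv2.resize(A,(400,270));C[:270,400:]=cv2.resize(B,(400,270));C[270:570,:400]=cv2.resize(im,(400,300));C[270:570,400:]=cv2.resize(im[40:240,130:400],(400,300));cv2.imwrite("pics/step2m.png",C)
E
```

```text
time: 9.82
ee_pos: [0.6174, 0.3059, 0.0289]
eef_rot: [1.0, -0.001, 0.001, 0.0]
ft_force: [-0.1, 0.5, -3.3]
width: 0.0298
grip_force: 35.0
```

View pics/step2m.png

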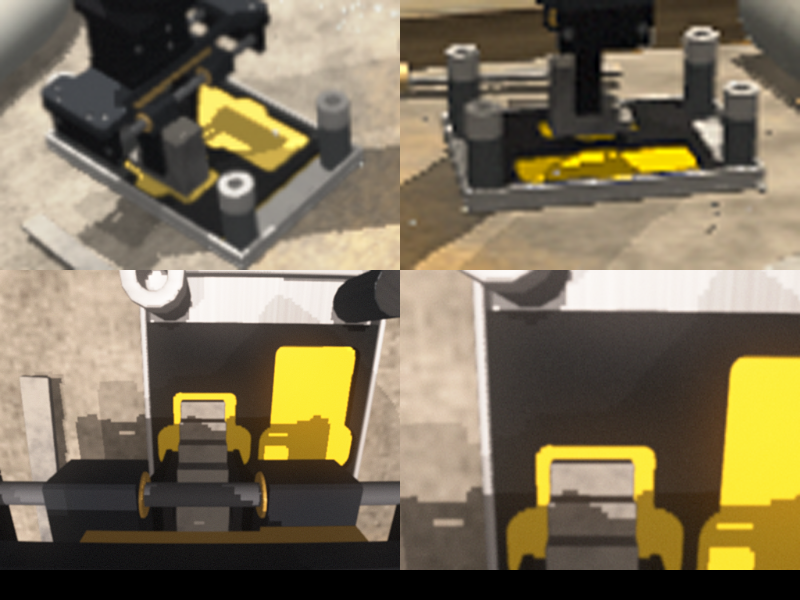

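The lower-left view shows the block inside the step cut-out, with yellow visible on the left, right and front. It is in the hole, so I'll release it and go over the strap.

```bash
python3 -m crank '[[[0,0,0],0],[[0,0,0],0],[[0,0,0],0],[[0,0,0],0],[[0,0,0],0],[[0,0,-0.5],0],[[0,0,-1],0],[[0,0,-1],0],[[0,0,-1],0],[[0,0,-1],0],[[0,0,-1],0]]' 1
python3 -c "
from h import *
togo(.64,-.005,.19,30)"
```

```text
time: 11.35
ee_pos: [0.6171, 0.306, 0.1949]
eef_rot: [1.0, -0.001, 0.001, -0.0]
ft_force: [0.5, -0.4, 0.7]
width: 0.0873
grip_force: 0.0
shift [ 0.78 10.36  0.16] turn -3.76 | tcp [0.6171 0.306  0.1949] yaw -0.12 j7 -2.34 t 11.35
```

```bash
python3 -m crank '[[[0,0.6,0],0],[[0,1,0],0],[[0,1,0],0],[[0,1,0],0],[[0,1,0],0],[[0,1,0],0],[[0,1,0],0],[[0.2,1,0],0],[[0.2,1,0],0],[[0.2,1,0],0],[[0.2,0.7,0],0],[[0,0,0],0]]'
python3 -m crank '[[[0,0,0],-0.95],[[0,0,0],-0.95],[[0,0,0],-0.95],[[0,0,0],-0.9],[[0,0,0],0]]'
python3 - <<'E'
from h import *
s,im,T=shot("strap1"); print(s["ee_pos"],yaw(s),proj("wrist",[.68,-.005,.02],T))
E
```

```text
time: 12.85
ee_pos: [0.6406, -0.0054, 0.1922]
eef_rot: [1.0, -0.003, -0.0, 0.0]
ft_force: [0.2, 0.1, -0.8]
width: 0.0864
grip_force: 0.0
time: 13.48
ee_pos: [0.6401, -0.0015, 0.1926]
eef_rot: [0.966, 0.258, 0.0, -0.0]
ft_force: [0.0, 0.4, -0.8]
width: 0.0874
grip_force: 0.0
[ 0.64014662 -0.0015306   0.19257588] 29.938918233617173 [[282.54207199 141.91358846]]
```

View pics/strap1.png

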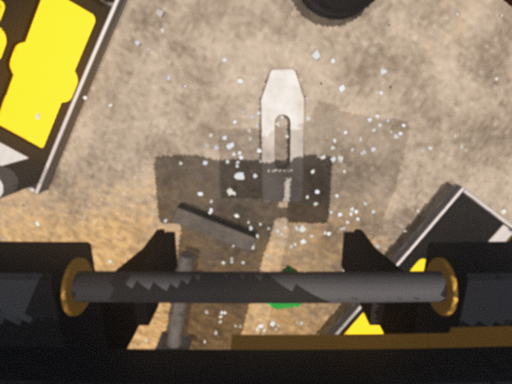

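The strap lies along the image's vertical, nose at (283,69), rear end at (282,201), sides at columns 261 to 304.

Run:
```python
from h import *
T=np.load("pics/strap1.npz")["T"]
P=cast("wrist",[(283,69),(282,201),(261,102),(305,102),(262,190),(303,190)],.022,T)[:,:2]
d=P[0]-P[1];print(P,np.linalg.norm(d),np.degrees(np.arctan2(d[1],d[0])),np.linalg.norm(P[2]-P[3]))
m=(P[0]+P[1])/2;print(m); togo(*m,.009,np.degrees(np.arctan2(d[1],d[0])))
```

```text
[[ 0.73816098  0.02950757]
 [ 0.62811197 -0.03536122]
 [ 0.70237068  0.03230823]
 [ 0.72316501 -0.00374434]
 [ 0.62803289 -0.01175403]
 [ 0.64876764 -0.04781914]] 0.12774484172511763 30.517378275709255 0.04161961548089356
[ 0.68313648 -0.00292683]
shift [1.22 0.75 6.12] turn -0.09 | tcp [ 0.6402 -0.0018  0.1926] yaw 29.8 j7 -1.36 t 13.53
```

```bash
python3 -m crank '[[[0.6,0.35,0],-0.08],[[0.62,0.4,0.3],0],[[0,0,1],0],[[0,0,1],0],[[0,0,1],0],[[0,0,1],0],[[0,0,1],0],[[0,0,0.5],0],[[0,0,0.3],0],[[0,0,0],0],[[0,0,0],0]]'
python3 -c "
from h import *
togo(.6835,-.0027,.009,30.5)"
```

```text
time: 14.9
ee_pos: [0.6841, -0.0042, 0.0107]
eef_rot: [0.965, 0.263, 0.001, 0.0]
ft_force: [0.8, -0.1, 1.0]
width: 0.0868
grip_force: 0.0
shift [ 0.01 -0.05  0.06] turn -0.0 | tcp [ 0.6841 -0.0042  0.0107] yaw 30.49 j7 -1.42 t 14.9
```

```bash
python3 -m crank '[[[0,0,0.07],0],[[0,0,0],0],[[0,0,0],0],[[0,0,0],0],[[0,0,0],0],[[0,0,0],0],[[0,0,0],0],[[0,0,0],0]]' 0 50
python3 -m crank '[[[0,0,-0.4],0],[[0,0,-1],0],[[0,0,-1],0],[[0,0,-1],0],[[0,0,-1],0],[[0,0,-1],0],[[0,0,-0.5],0],[[0,0,0],0]]'
python3 -c "
from h import *
togo(.622,.2307,.19,0)"
```

```text
time: 15.9
ee_pos: [0.6832, -0.0039, 0.0074]
eef_rot: [0.965, 0.263, -0.0, -0.0]
ft_force: [-1.0, 2.9, 1.4]
width: 0.0412
grip_force: 50.0
time: 16.9
ee_pos: [0.6837, -0.0045, 0.1851]
eef_rot: [0.965, 0.263, 0.001, 0.0]
ft_force: [0.4, 0.1, -5.5]
width: 0.0417
grip_force: 50.0
shift [ 2.21 -7.8  -0.17] turn 3.81 | tcp [ 0.6837 -0.0045  0.1851] yaw 30.5 j7 -1.35 t 16.9
```

```bash
python3 -m crank '[[[0.1,-0.5,0],0],[[0.3,-1,0],0],[[0.3,-1,0],0],[[0.3,-1,0],0],[[0.3,-1,0],0],[[0.3,-1,0],0],[[0.3,-1,0],0],[[0.31,-0.8,0],0],[[0,-0.5,0],0],[[0,0,0],0]]'
python3 -m crank '[[[0,0,0],0.95],[[0,0,0],0.95],[[0,0,0],0.95],[[0,0,0],0.96],[[0,0,0],0],[[0,0,0],0]]'
python3 - <<'E'
from h import *
s,im,T=shot("strap2"); print(s["width"])
for c in yellow(im):
    P=cast("wrist",c[:,0].astype(float),.008,T); print(cv2.boundingRect(c),"x",P[:,0].min(),P[:,0].max(),"y",P[:,1].min(),P[:,1].max())
togo(.622,.2307,.0155,0)
E
```

```text
time: 18.15
ee_pos: [0.6203, 0.2322, 0.1838]
eef_rot: [0.964, 0.264, -0.001, -0.0]
ft_force: [0.1, -0.5, -5.3]
width: 0.0415
grip_force: 50.0
time: 18.9
ee_pos: [0.6219, 0.2301, 0.1843]
eef_rot: [1.0, 0.001, -0.0, 0.0]
ft_force: [0.5, 0.6, -5.2]
width: 0.0416
grip_force: 50.0
0.0416484464597507
(245, 217, 29, 23) x 0.5497522290386623 0.5749671819464797 y 0.2152139413007858 0.24512588975368083
(152, 156, 12, 31) x 0.6087349471122565 0.6399685328831057 y 0.32748412778732017 0.33986132239737
(162, 133, 55, 79) x 0.5815588406517896 0.6629016315355801 y 0.2739835622598693 0.32703316703288793
(230, 100, 59, 30) x 0.6667279318570822 0.6943166602228011 y 0.20213756557079124 0.2584664130496467
shift [ 0.01 -0.02  5.63] turn 0.02 | tcp [0.6219 0.2303 0.1843] yaw 0.13 j7 -2.22 t 18.95
```

View pics/strap2.png

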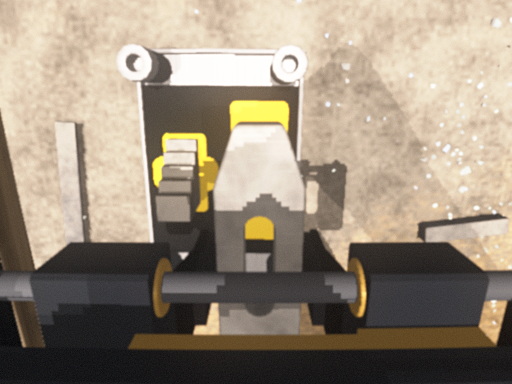

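The strap is above its cut-out, yellow visible beyond the nose and through the slot. The block is seated at (180,175). I'll lower it now.

```bash
python3 -m crank '[[[0,0,0.5],0],[[0,0,1],0],[[0,0,1],0],[[0,0,1],0],[[0,0,0.8],0],[[0,0,0.5],0],[[0,0,0.4],0],[[0,0,0.2],0],[[0,0,0],0]]'
python3 -m crank '[[[0,0,0.1],0],[[0,0,0.07],0],[[0,0,0],0]]'
```

```text
time: 20.08
ee_pos: [0.6218, 0.231, 0.0225]
eef_rot: [1.0, 0.0, 0.0, 0.0]
ft_force: [-0.1, -0.3, -5.6]
width: 0.0414
grip_force: 50.0
time: 20.45
ee_pos: [0.6217, 0.2309, 0.0173]
eef_rot: [1.0, 0.0, 0.0, 0.0]
ft_force: [0.4, -0.3, -6.0]
width: 0.0414
grip_force: 50.0
```

Below foam-top level without contact, so it is in the cut-out. I'll lower the last bit, open part-way and rise.

```bash
python3 -m crank '[[[0,0,0.06],0],[[0,0,0],0]]'; python3 -m crank '[[[0,0,0],0],[[0,0,0],0],[[0,0,0],0],[[0,0,0],0]]' 0.65
python3 -m crank '[[[0,0,-0.3],0],[[0,0,-0.7],0],[[0,0,-1],0],[[0,0,-1],0],[[0,0,-1],0],[[0,0,-1],0],[[0,0,-1],0],[[0,0,0],0]]'
python3 - <<'E'
from h import *
s,im,T=shot("strap3"); togo(.57,-.255,.22)
cv2.imwrite("pics/strap3c.png",im)
E
```

```text
time: 20.7
ee_pos: [0.6218, 0.231, 0.0155]
eef_rot: [1.0, 0.0, 0.0, 0.0]
ft_force: [0.5, 0.4, -5.9]
width: 0.0416
grip_force: 50.0
time: 21.2
ee_pos: [0.6219, 0.231, 0.0158]
eef_rot: [1.0, 0.0, 0.0, -0.0]
ft_force: [0.2, -0.5, -0.8]
width: 0.0561
grip_force: 0.0
time: 22.2
ee_pos: [0.6228, 0.232, 0.2]
eef_rot: [1.0, 0.0, 0.003, -0.001]
ft_force: [0.4, 0.5, -0.3]
width: 0.0565
grip_force: 0.0
shift [-1.75 16.21 -0.76] turn 0 | tcp [0.6222 0.2315 0.198 ] yaw 0.04 j7 -2.22 t 22.25
```

View pics/strap3c.png

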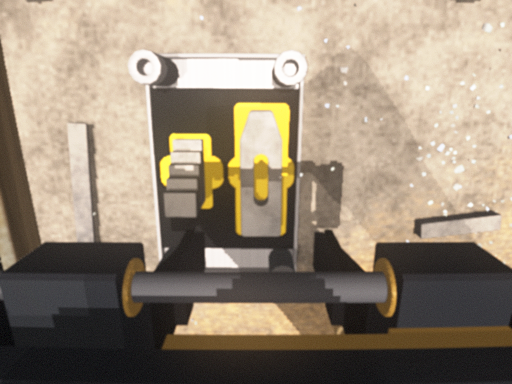

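Strap is seated with yellow all round. The block is in its cut-out at (185,175). I'll check the block ends and post tops numerically.

```bash
python3 - <<'E'
from h import *
T=np.load("pics/strap3.npz")["T"]
print(cast("wrist",[(166,217),(197,217)],.063,T),cast("wrist",[(174,140),(203,140)],.019,T),cast("wrist",[(149.5,68),(291,68)],.07,T))
E
python3 -m crank '[[[0,0.5,0],0],[[0,1,-0.3],0],[[0,1,-0.3],0],[[0,1,-0.2],0],[[0,1,0],0],[[0,1,0],0],[[0,1,0],0],[[0,1,0],0],[[0,1,0],0],[[0,1,0],0],[[0,1,0],0],[[-0.2,1,0],0]]' 1
python3 -m crank '[[[-0.5,1,0],0],[[-0.5,1,0],0],[[-0.5,1,0],0],[[0,1,0],0],[[0,0.7,0],0],[[0,0,0],0],[[0,0,0],0]]'
python3 - <<'E'
from h import *
s,im,T=shot("up1"); togo(.57,-.255,.22)
E
```

```text
[[0.59102494 0.31969315 0.063     ]
 [0.59107693 0.29056437 0.063     ]] [[0.65735695 0.31828935 0.019     ]
 [0.65728186 0.2890002  0.019     ]] [[0.72228055 0.32183934 0.07      ]
 [0.72187236 0.20664613 0.07      ]]
time: 23.75
ee_pos: [0.615, -0.1162, 0.2186]
eef_rot: [1.0, -0.0, -0.001, -0.0]
ft_force: [0.0, 0.6, 0.5]
width: 0.0874
grip_force: 0.0
time: 24.62
ee_pos: [0.5713, -0.2535, 0.2194]
eef_rot: [1.0, 0.001, -0.0, -0.0]
ft_force: [-0.2, 0.9, -0.0]
width: 0.087
grip_force: 0.0
shift [-0.05  0.06 -0.02] turn 0 | tcp [ 0.5714 -0.2533  0.2195] yaw 0.15 j7 -1.38 t 24.68
```

View pics/up1.png

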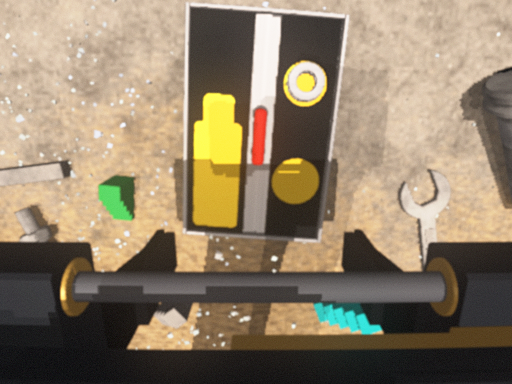

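The upper tray is upright in the image. Red bar runs (260,110) to (258,163), bolt cut-out lies left of it with its thread end up (world +x), nut cut-out at (295,180), washers at (305,83).

```bash
cat >> h.py <<'E'
def redbar(im,T,z):
    h=cv2.cvtColor(im,cv2.COLOR_BGR2HSV); m=cv2.inRange(h,(0,150,60),(8,255,255))|cv2.inRange(h,(172,150,60),(180,255,255))
    c=max(cv2.findContours(m,cv2.RETR_EXTERNAL,cv2.CHAIN_APPROX_NONE)[0],key=cv2.contourArea)
    P=cast("wrist",cv2.boxPoints(cv2.minAreaRect(c)),z,T)[:,:2].astype(np.float32)
    return cv2.minAreaRect(P), cv2.boundingRect(c)
E
python3 - <<'E'
from h import *
np.set_printoptions(precision=4,suppress=True)
im=cv2.imread("pics/up1.png");T=np.load("pics/up1.npz")["T"]
print(redbar(im,T,.07))
for c in yellow(im):
    P=cast("wrist",c[:,0].astype(float),.021,T)[:,:2].astype(np.float32); print(cv2.boundingRect(c),cv2.minAreaRect(P))
print("tray corners",cast("wrist",[(188,5),(347,16),(185,234),(320,241)],.03,T)[:,:2])
# lower posts
im=cv2.imread("pics/strap3.png");T=np.load("pics/strap3.npz")["T"]
print(proj("wrist",[(.722,.3255,.07),(.722,.2055,.07)],T), cast("wrist",[(146,90),(303,90)],.016,T))
g=cv2.resize(cv2.cvtColor(im,6)[30:110,110:330],None,fx=4,fy=4,interpolation=2)
o=cv2.HoughCircles(g,cv2.HOUGH_GRADIENT,1,100,param1=120,param2=30,minRadius=20,maxRadius=90)
print(o/4+np.array([110,30,0]))
C=np.zeros((600,800,3),np.uint8)
C[:291,:800]=cv2.resize(im[30:110,110:330],(800,291),interpolation=2); a=cv2.imread("pics/up1.png")[85:200,170:350]; C[300:600,:470]=cv2.resize(a,(470,300),interpolation=2)
cv2.imwrite("pics/posts.png",C)
E
```

```text
(((0.6114242672920227, -0.2524818181991577), (0.01104697771370411, 0.050248727202415466), 85.76831817626953), (252, 109, 15, 56))
(273, 158, 46, 46) ((0.5584426522254944, -0.29299283027648926), (0.04787224903702736, 0.04980260878801346), 82.62815856933594)
(193, 92, 49, 135) ((0.5781842470169067, -0.20739047229290009), (0.0506606325507164, 0.14612236618995667), 86.99041748046875)
(297, 74, 18, 17) ((0.6610320210456848, -0.29989081621170044), (0.015492617152631283, 0.017217950895428658), 0.2718600630760193)
(283, 63, 44, 43) ((0.6557696461677551, -0.2960849106311798), (0.04381709173321724, 0.03311849758028984), 56.369930267333984)
tray corners [[ 0.73   -0.1864]
 [ 0.7209 -0.3359]
 [ 0.4991 -0.1706]
 [ 0.4909 -0.3216]]
[[145.0788  68.4078]
 [292.4154  67.8382]] [[0.706  0.3435 0.016 ]
 [0.7056 0.1897 0.016 ]]
[[[290.625  67.375   7.975]
  [143.625  65.625   7.15 ]]]
```

View pics/posts.png

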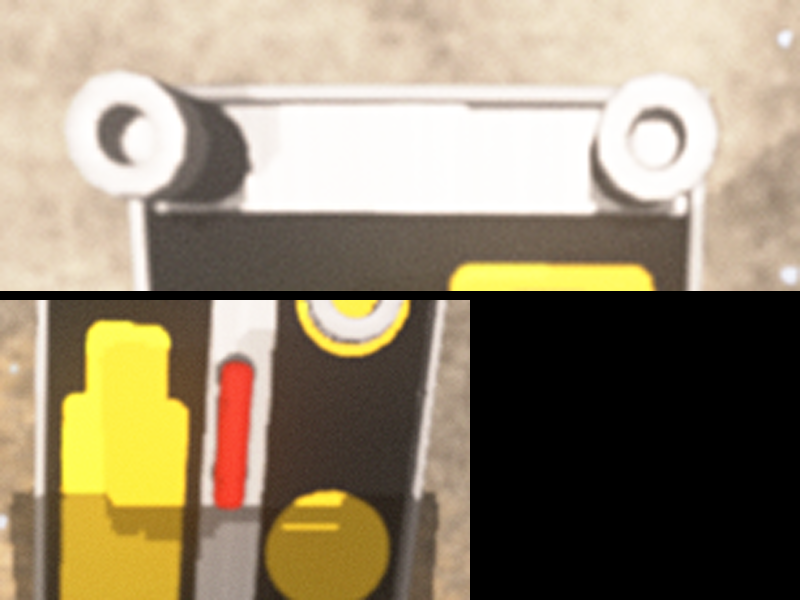

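Post-top rings are centred at (144.9,66.9) and (290.4,68.2) in the full image, which agrees with posts at y of about 0.3255 and 0.207 and x of about 0.7225. The bar is clear.

```bash
python3 -c "
from h import *
togo(.611,-.2528,.041,-3.9)"
python3 -m crank '[[[0.66,0,0],0.25],[[0.66,-0.05,0],0.25],[[0,0,0.7],0],[[0,0,1],0],[[0,0,1],0],[[0,0,1],0],[[0,0,1],0],[[0,0,0.8],0],[[0,0,0.4],0],[[0,0,0],0],[[0,0,0],0]]'
python3 -c "
from h import *
togo(.611,-.2528,.041,-3.9)"
```

```text
shift [ 1.32 -0.01  5.95] turn 0.51 | tcp [ 0.5714 -0.2533  0.2195] yaw 0.15 j7 -1.38 t 24.68
time: 26.05
ee_pos: [0.6114, -0.2541, 0.0438]
eef_rot: [0.999, -0.034, 0.001, 0.0]
ft_force: [0.7, -0.2, 0.8]
width: 0.0869
grip_force: 0.0
shift [-0.02 -0.04  0.09] turn -0.01 | tcp [ 0.6114 -0.2541  0.0438] yaw -3.95 j7 -1.54 t 26.05
```

```bash
python3 -m crank '[[[0,0,0.07],0],[[0,0,0],0],[[0,0,0],0],[[0,0,0],0],[[0,0,0],0],[[0,0,0],0],[[0,0,0],0],[[0,0,0],0],[[0,0,0],0],[[0,0,0],0]]' 0 60
python3 -m crank '[[[0,0,-0.2],0],[[0,0,-0.5],0],[[0,0,-0.8],0],[[0,0,-1],0],[[0,0,-1],0],[[0,0,-1],0],[[0,0,-0.5],0],[[0,0,0],0],[[0,0,0],0]]'
python3 - <<'E'
from h import *
s,im,T=shot("up2"); togo(.6215,.2663,.19,-3.9)
print(redbar(im,T,s["ee_pos"][2]+.029))
for c in yellow(im):
    P=cast("wrist",c[:,0].astype(float),s["ee_pos"][2]-.02,T)[:,:2].astype(np.float32); print(cv2.boundingRect(c),cv2.minAreaRect(P))
E
```

```text
time: 27.3
ee_pos: [0.6107, -0.2541, 0.0405]
eef_rot: [0.999, -0.035, 0.0, -0.0]
ft_force: [-0.2, 1.4, 0.4]
width: 0.0113
grip_force: 60.0
time: 28.42
ee_pos: [0.6099, -0.2542, 0.189]
eef_rot: [0.999, -0.035, -0.001, -0.0]
ft_force: [-0.1, -0.1, -5.5]
width: 0.0112
grip_force: 60.0
shift [ -0.81 -17.33  -0.02] turn -0.01 | tcp [ 0.6099 -0.2541  0.1889] yaw -3.97 j7 -1.49 t 28.48
(((0.627233624458313, -0.2549533247947693), (0.012218276038765907, 0.02729092352092266), 85.97682189941406), (245, 212, 29, 60))
(141, 176, 86, 74) ((0.6269302368164062, -0.21267446875572205), (0.049611084163188934, 0.04256698489189148), 80.66716766357422)
(325, 126, 31, 35) ((0.6592705845832825, -0.3006182610988617), (0.018218226730823517, 0.01608670875430107), 0.3764825463294983)
(299, 103, 74, 82) ((0.6571723818778992, -0.2961573898792267), (0.04331221431493759, 0.03478345647454262), 19.350116729736328)
```

```bash
python3 -m crank '[[[0,-0.4,0],0],[[0,-0.7,0],0],[[0,-0.9,0],0],[[0,-0.9,0],0],[[0,-0.9,0],0],[[0,-0.9,0],0],[[-0.1,-0.9,0],0],[[-0.1,-0.9,0],0],[[-0.1,-0.9,0],0],[[-0.1,-0.9,0],0],[[-0.1,-0.9,0],0],[[-0.1,-0.9,0],0]]'
python3 -m crank '[[[-0.1,-0.9,0],0],[[-0.1,-0.9,0],0],[[0,-0.9,0],0],[[0,-0.9,0],0],[[0,-0.9,0],0],[[0,-0.9,0],0],[[0,-0.9,0],0],[[0,-0.6,0],0],[[0,-0.4,0],0],[[0,-0.2,0],-0.23],[[0,0,0],-0.24],[[0,0,0],0]]'
python3 -m crank '[[[0,0,0],0],[[0,0,0],0]]'
python3 - <<'E'
from h import *
togo(.6205,.2663,.13,-0.2)
E
```

```text
time: 29.98
ee_pos: [0.6129, 0.0522, 0.1905]
eef_rot: [0.999, -0.034, -0.0, -0.0]
ft_force: [0.2, -0.0, -5.7]
width: 0.0112
grip_force: 60.0
time: 31.48
ee_pos: [0.6236, 0.2732, 0.1904]
eef_rot: [1.0, -0.002, 0.0, 0.0]
ft_force: [0.1, 0.1, -5.1]
width: 0.0111
grip_force: 60.0
time: 31.72
ee_pos: [0.6234, 0.2737, 0.1905]
eef_rot: [1.0, -0.002, 0.0, 0.0]
ft_force: [-0.2, -0.3, -4.6]
width: 0.0116
grip_force: 60.0
shift [-0.1   0.25  2.02] turn -0.01 | tcp [0.6234 0.2737 0.1905] yaw -0.25 j7 -2.29 t 31.73
```

```bash
python3 -m crank '[[[-0.1,0.25,0],0],[[0,0,0.6],0],[[0,0,0.9],0],[[0,0,0.7],0],[[0,0,0.2],0],[[0,0,0],0],[[0,0,0],0]]'
python3 - <<'E'
from h import *
togo(.6205,.2663,.116,-0.2)
a=vision.camera("scene")[:,:,::-1];b=vision.camera("side")[:,:,::-1]
C=np.zeros((600,800,3),np.uint8);C[:,:400]=cv2.resize(a[185:285,85:219],(800,600),interpolation=2)[:,::1][:, :800:2];C[:300]=cv2.resize(a[190:290,80:280],(800,300),interpolation=2);C[300:]=cv2.resize(b[135:200,210:340],(800,300),interpolation=2)
cv2.imwrite("pics/stack1.png",C)
E
```

```text
time: 32.6
ee_pos: [0.6207, 0.2671, 0.1195]
eef_rot: [1.0, -0.002, 0.001, -0.0]
ft_force: [-0.1, -0.3, -5.3]
width: 0.0112
grip_force: 60.0
shift [-0.01  0.03  0.12] turn -0.0 | tcp [0.6207 0.2671 0.1195] yaw -0.21 j7 -2.3 t 32.6
```

View pics/stack1.png

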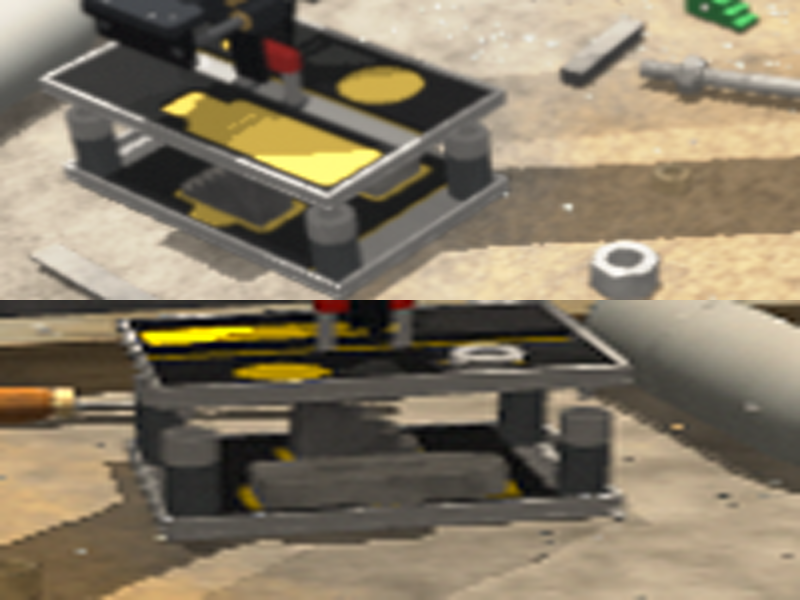

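The upper tray hangs squarely over the posts in both views, so I'll lower gently and watch the force.

```bash
python3 -m crank '[[[0,0,0.15],0],[[0,0,0.1],0],[[0,0,0.1],0],[[0,0,0],0]]'; python3 -m crank '[[[0,0,0.1],0],[[0,0,0.1],0],[[0,0,0],0]]'
```

```text
time: 33.2
ee_pos: [0.6201, 0.2666, 0.1076]
eef_rot: [1.0, -0.002, -0.0, 0.0]
ft_force: [0.4, -0.6, -4.2]
width: 0.0115
grip_force: 60.0
time: 33.58
ee_pos: [0.6207, 0.267, 0.102]
eef_rot: [1.0, -0.002, 0.001, -0.0]
ft_force: [4.5, 2.5, -6.0]
width: 0.0113
grip_force: 60.0
```

Pins are past the post tops and into the sockets with only slight side force. I'll continue.

```bash
python3 -m crank '[[[0,0,0.1],0],[[0,0,0.05],0],[[0,0,0],0]]'; python3 -m crank '[[[0,0,0.05],0],[[0,0,0],0]]'
```

```text
time: 33.95
ee_pos: [0.6207, 0.2669, 0.0976]
eef_rot: [1.0, -0.002, 0.001, -0.0]
ft_force: [5.8, 2.3, -4.1]
width: 0.0113
grip_force: 60.0
time: 34.2
ee_pos: [0.621, 0.2672, 0.0966]
eef_rot: [1.0, -0.002, 0.001, -0.001]
ft_force: [5.9, 4.0, -1.1]
width: 0.0116
grip_force: 60.0
```

```bash
python3 -m crank '[[[0,0,0],0],[[0,0,0],0],[[0,0,0],0],[[0,0,0],0],[[0,0,0],0],[[0,0,-0.4],0],[[0,0,-1],0],[[0,0,-1],0],[[0,0,-1],0],[[0,0,-0.9],0],[[0,0,0],0],[[0,0,0],0]]' 1
python3 - <<'E'
from h import *
np.set_printoptions(precision=4,suppress=True)
s,im,T=shot("up3"); togo(.43,0,.2,22)
print(redbar(im,T,.126))
for c in yellow(im):
    P=cast("wrist",c[:,0].astype(float),.077,T)[:,:2].astype(np.float32); print(cv2.boundingRect(c),cv2.minAreaRect(P),P.min(0),P.max(0))
E
```

```text
time: 35.7
ee_pos: [0.62, 0.2665, 0.2246]
eef_rot: [1.0, -0.002, -0.0, 0.0]
ft_force: [0.9, -0.0, -1.4]
width: 0.087
grip_force: 0.0
shift [-6.3   8.9   0.82] turn -2.78 | tcp [0.6199 0.2664 0.2241] yaw -0.2 j7 -2.27 t 35.75
(((0.623813807964325, 0.2676117718219757), (0.011428071185946465, 0.05120985582470894), 89.7250747680664), (251, 159, 15, 63))
(276, 206, 53, 48) ((0.5701169371604919, 0.22443771362304688), (0.0497538261115551, 0.05024997144937515), 61.1306037902832) [0.545  0.1992] [0.5946 0.2504]
(186, 141, 55, 132) ((0.5906116962432861, 0.31095293164253235), (0.05018937960267067, 0.13291744887828827), 89.7930679321289) [0.5242 0.2859] [0.657  0.3363]
(298, 113, 19, 20) ((0.6731956601142883, 0.22359150648117065), (0.016825450584292412, 0.016136672347784042), 1.4868093729019165) [0.6648 0.2155] [0.6815 0.2317]
(283, 101, 49, 47) ((0.6701082587242126, 0.2246876358985901), (0.04353642091155052, 0.03881783038377762), 76.40216827392578) [0.6512 0.202 ] [0.6919 0.2452]
```

Measured cut-out sizes match at the stacked height, so the tray is seated about (0.621, 0.2675) with yaw 0. On to the T-bolt.

```bash
python3 -m crank '[[[-0.4,0.5,0],0],[[-0.6,0.8,0],0],[[-0.6,0.9,0],0],[[-0.6,0.9,0],0],[[-0.6,0.9,0],0],[[-0.6,0.9,0],0],[[-0.6,0.9,0.2],0],[[-0.6,0.9,0.2],0],[[-0.6,0.9,0.2],0],[[-0.6,0.8,0.2],0],[[-0.5,0.5,0],-0.9],[[0,0,0],-0.9]]'
python3 -m crank '[[[0,0,0],-0.98],[[0,0,0],0],[[0,0,0],0]]'
python3 - <<'E'
from h import *
s,im,T=shot("bolt1"); print(s["ee_pos"],yaw(s))
E
```

```text
time: 37.25
ee_pos: [0.4289, -0.0012, 0.2002]
eef_rot: [0.992, 0.124, -0.001, 0.0]
ft_force: [1.4, 0.1, -0.0]
width: 0.0872
grip_force: 0.0
time: 37.62
ee_pos: [0.43, 0.0004, 0.2006]
eef_rot: [0.982, 0.19, -0.0, -0.0]
ft_force: [-0.9, -0.7, -0.9]
width: 0.0869
grip_force: 0.0
[4.30005458e-01 3.86061987e-04 2.00583066e-01] 21.86247044660269
```

View pics/bolt1.png

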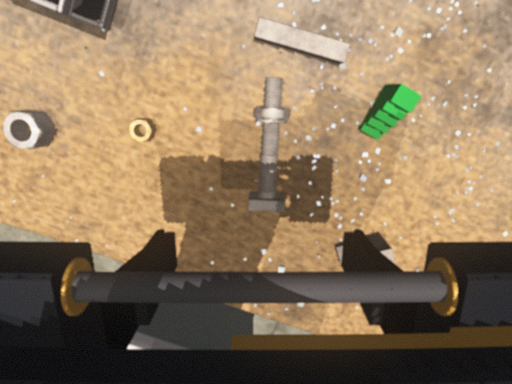

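The T-bolt: thread tip at (273,78), nut (271,115), head (267,203). The steel nut is at (27,130) and the brass one at (141,130).

Run:
```python
from h import *
np.set_printoptions(precision=4,suppress=True)
T=np.load("pics/bolt1.npz")["T"]
P=cast("wrist",[(273,78),(271,115),(267.5,190)],.016,T)[:,:2]
h=cast("wrist",[(249,202),(286,202),(267,211)],.032,T)[:,:2]
d=P[2]-P[0];d/=np.linalg.norm(d); print(P,h,"ang",np.degrees(np.arctan2(d[1],d[0])),"tip-headend",(h[2]-P[0])@d,"tip-nut",(P[1]-P[0])@d)
g=P[0]+.076*d; g2=P[1]+.037*d; print(g,g2)
g=(g+g2)/2; togo(*g,.003,np.degrees(np.arctan2(d[1],d[0])))
print("nut",cast("wrist",[(21,130)],.029,T))
```

```text
[[ 0.5212  0.0225]
 [ 0.488   0.011 ]
 [ 0.415  -0.0151]] [[ 0.4003 -0.0003]
 [ 0.4143 -0.0353]
 [ 0.3981 -0.021 ]] ang -160.5058737435962 tip-headend 0.13063225996918432 tip-nut 0.035167136861662
[ 0.4496 -0.0029] [ 0.4532 -0.0014]
shift [0.63 0.34 6.59] turn 0.3 | tcp [0.4301 0.0004 0.2007] yaw 21.89 j7 -1.24 t 37.67
nut [[0.385  0.2357 0.029 ]]
```

```bash
python3 -c "
from h import *
togo(.4498,-.0027,.0085,19.5)"
python3 -m crank '[[[0.58,0.33,0],0.3],[[0,0,0.4],0],[[0,0,1],0],[[0,0,1],0],[[0,0,1],0],[[0,0,1],0],[[0,0,1],0],[[0,0,0.6],0],[[0,0,0.3],0],[[0,0,0],0],[[0,0,0],0]]'
python3 -c "
from h import *
togo(.4498,-.0027,.0085,19.5)"
```

```text
shift [0.58 0.34 6.41] turn 0.3 | tcp [4.301e-01 4.000e-04 2.007e-01] yaw 21.89 j7 -1.24 t 37.67
time: 39.05
ee_pos: [0.4507, -0.0023, 0.0127]
eef_rot: [0.985, 0.17, 0.001, 0.0]
ft_force: [-0.2, -0.0, 0.6]
width: 0.0871
grip_force: 0.0
shift [-0.03  0.    0.14] turn 0.02 | tcp [ 0.4507 -0.0023  0.0127] yaw 19.63 j7 -1.5 t 39.05
```

```bash
python3 -m crank '[[[0,0,0.13],0],[[0,0,0],0],[[0,0,0],0],[[0,0,0],0],[[0,0,0],0],[[0,0,0],0],[[0,0,0],0],[[0,0,0],0],[[0,0,0],0],[[0,0,0],0]]' 0 40
python3 -m crank '[[[0,0,-0.3],0],[[0,0,-0.8],0],[[0,0,-1],0],[[0,0,-1],0],[[0,0,-1],0],[[0,0,-1],0],[[0,0,-1],0],[[0,0,-0.5],0],[[0,0,0],0],[[0,0,0],0]]'
python3 - <<'E'
from h import *
s,im,T=shot("bolt2"); togo(.574,.3108,.20,0)
E
```

```text
time: 40.3
ee_pos: [0.4501, -0.0023, 0.008]
eef_rot: [0.985, 0.17, 0.0, 0.0]
ft_force: [-0.3, 0.1, 0.8]
width: 0.0169
grip_force: 40.0
time: 41.55
ee_pos: [0.4494, -0.0023, 0.2049]
eef_rot: [0.985, 0.17, -0.001, -0.0]
ft_force: [0.3, 0.6, -2.5]
width: 0.017
grip_force: 40.0
shift [ 7.42 -8.43  0.16] turn 2.45 | tcp [ 0.4494 -0.0023  0.2049] yaw 19.63 j7 -1.31 t 41.6
```

```bash
python3 -m crank '[[[0.4,-0.4,0],0],[[0.7,-0.8,0],0],[[0.8,-0.9,0],0],[[0.8,-0.9,0],0],[[0.8,-0.9,0],0],[[0.8,-0.9,0],0],[[0.8,-0.9,0],0],[[0.8,-0.9,0],0],[[0.7,-0.9,0],0],[[0.6,-0.9,0],0],[[0,-0.03,0],0.8],[[0,0,0],0.8]]'
python3 -m crank '[[[0,0,0],0.84],[[0,0,0],0],[[0,0,0],0]]'
python3 - <<'E'
from h import *
np.set_printoptions(precision=4,suppress=True)
s,im,T=shot("bolt3"); togo(.574,.3108,.086,0)
print(redbar(im,T,.126))
for c in yellow(im):
    P=cast("wrist",c[:,0].astype(float),.077,T)[:,:2].astype(np.float32); print(cv2.boundingRect(c),P.min(0),P.max(0))
b=vision.camera("side")[:,:,::-1];a=vision.camera("scene")[:,:,::-1]
C=np.zeros((600,800,3),np.uint8);C[:300,:400]=cv2.resize(im,(400,300));C[:300,400:]=cv2.resize(b[100:200,200:333],(400,300),interpolation=2)
C[300:]=cv2.resize(a[160:280,60:220],(400,300),interpolation=2).repeat(2,1)
cv2.imwrite("pics/bolt3m.png",C)
E
```

```text
time: 43.1
ee_pos: [0.5679, 0.309, 0.2041]
eef_rot: [0.998, 0.058, -0.001, 0.0]
ft_force: [-0.3, -0.6, -1.6]
width: 0.0164
grip_force: 40.0
time: 43.48
ee_pos: [0.5683, 0.3084, 0.2053]
eef_rot: [1.0, 0.002, -0.0, 0.0]
ft_force: [-0.4, -0.1, -1.8]
width: 0.0168
grip_force: 40.0
shift [ 0.19 -0.08  3.98] turn 0.03 | tcp [0.5684 0.3084 0.2055] yaw 0.24 j7 -2.35 t 43.52
(((0.6216769814491272, 0.2684573233127594), (0.01423739455640316, 0.0499926432967186), 89.39372253417969), (306, 94, 22, 72))
(228, 197, 15, 35) [0.5252 0.3241] [0.5578 0.3363]
(326, 155, 58, 56) [0.5459 0.1991] [0.596  0.2497]
(278, 116, 10, 42) [0.5939 0.2852] [0.6285 0.2926]
(227, 79, 51, 81) [0.592  0.2942] [0.6579 0.3358]
(357, 48, 20, 21) [0.6671 0.2148] [0.6823 0.2305]
(339, 34, 54, 56) [0.6507 0.2016] [0.6925 0.2451]
```

Run:
```python
from h import *
im=cv2.imread("pics/bolt3.png");T=np.load("pics/bolt3.npz")["T"];s=sensors.read_state();e=s["ee_pos"]
t=e+[.076,0,.008]; q=proj("wrist",[t,e+[.039,0,.008]],T); print(q)
h=cv2.cvtColor(im,cv2.COLOR_BGR2HSV); c=int(q[0,0])
print([(r_,int(h[r_,c,1])) for r_ in range(int(q[0,1])-26,int(q[0,1])+26,3)])
for r_ in (int(q[0,1])+8,int(q[0,1])+20,int(q[1,1])): print(r_,[(k,int(h[r_,k,1])) for k in range(c-40,c+42,4)])
```

```text
[[260.54342859  97.89678401]
 [260.13677473 180.48660305]]
[(71, 84), (74, 90), (77, 79), (80, 177), (83, 142), (86, 144), (89, 142), (92, 145), (95, 139), (98, 103), (101, 31), (104, 30), (107, 36), (110, 24), (113, 27), (116, 26), (119, 33), (122, 23)]
105 [(220, 61), (224, 89), (228, 94), (232, 92), (236, 91), (240, 152), (244, 48), (248, 40), (252, 33), (256, 33), (260, 35), (264, 44), (268, 41), (272, 42), (276, 53), (280, 95), (284, 96), (288, 102), (292, 97), (296, 50), (300, 32)]
117 [(220, 59), (224, 83), (228, 126), (232, 150), (236, 138), (240, 138), (244, 46), (248, 36), (252, 24), (256, 25), (260, 22), (264, 35), (268, 46), (272, 44), (276, 52), (280, 163), (284, 181), (288, 99), (292, 100), (296, 36), (300, 14)]
180 [(220, 41), (224, 43), (228, 41), (232, 44), (236, 41), (240, 34), (244, 26), (248, 23), (252, 25), (256, 20), (260, 18), (264, 20), (268, 20), (272, 23), (276, 31), (280, 35), (284, 41), (288, 42), (292, 42), (296, 46), (300, 42)]
```

Tip row and shank column agree with prediction, so I'll lower the bolt.

```bash
python3 -m crank '[[[0.21,-0.08,0.3],0.03],[[0,0,0.8],0],[[0,0,1],0],[[0,0,0.8],0],[[0,0,0.4],0],[[0,0,0.2],0],[[0,0,0],0],[[0,0,0],0]]'
python3 -c "
from h import *
togo(.5745,.3108,.085,0)"
```

```text
time: 44.62
ee_pos: [0.5753, 0.3112, 0.102]
eef_rot: [1.0, -0.001, 0.001, -0.0]
ft_force: [0.6, -0.8, -1.4]
width: 0.0171
grip_force: 40.0
shift [-0.03  0.01  0.57] turn -0.02 | tcp [0.5753 0.3112 0.102 ] yaw -0.13 j7 -2.4 t 44.62
```

```bash
python3 -m crank '[[[0,0,0.2],0],[[0,0,0.2],0],[[0,0,0],0]]';python3 -m crank '[[[0,0,0.1],0],[[0,0,0.05],0],[[0,0,0],0]]'
```

```text
time: 45.0
ee_pos: [0.5745, 0.3106, 0.0883]
eef_rot: [1.0, -0.001, -0.0, 0.0]
ft_force: [-0.7, 0.7, -1.2]
width: 0.0174
grip_force: 40.0
time: 45.38
ee_pos: [0.5749, 0.3109, 0.0851]
eef_rot: [1.0, -0.001, 0.0, 0.0]
ft_force: [-1.9, -1.9, 4.1]
width: 0.017
grip_force: 40.0
```

Contact exactly at floor height. Release with a limited opening and rise.

```bash
python3 -m crank '[[[0,0,0],0],[[0,0,0],0],[[0,0,0],0],[[0,0,0],0],[[0,0,0],0]]' 0.32
python3 -m crank '[[[0,0,-0.3],0],[[0,0,-0.6],0],[[0,0,-1],0],[[0,0,-1],0],[[0,0,-1],0],[[0,0,-0.5],0],[[0,0,0],0],[[0,0,0],0]]'
python3 - <<'E'
from h import *
np.set_printoptions(precision=4,suppress=True)
s,im,T=shot("bolt4"); togo(.375,.236,.18,0)
print(redbar(im,T,.126))
for c in yellow(im):
    P=cast("wrist",c[:,0].astype(float),.077,T)[:,:2].astype(np.float32); print(cv2.boundingRect(c),P.min(0),P.max(0))
E
```

```text
time: 46.0
ee_pos: [0.5749, 0.3109, 0.0845]
eef_rot: [1.0, -0.001, 0.0, 0.0]
ft_force: [0.7, 0.3, 0.2]
width: 0.028
grip_force: 0.0
time: 47.0
ee_pos: [0.5745, 0.3105, 0.2154]
eef_rot: [1.0, -0.001, -0.001, 0.0]
ft_force: [0.9, 0.0, -0.6]
width: 0.0282
grip_force: 0.0
shift [-6.64  2.5   1.19] turn -0.02 | tcp [0.5745 0.3105 0.2152] yaw -0.13 j7 -2.36 t 47.05
(((0.6213853359222412, 0.26855307817459106), (0.014532524161040783, 0.05092102661728859), 89.1023178100586), (306, 102, 21, 70))
(327, 159, 54, 54) [0.5459 0.1994] [0.5962 0.2485]
(231, 87, 58, 158) [0.5136 0.2852] [0.658  0.3366]
(355, 57, 20, 20) [0.6669 0.2143] [0.682  0.2304]
(337, 41, 52, 56) [0.6506 0.2019] [0.6944 0.2454]
```

```bash
python3 -m crank '[[[-0.4,0,0],0],[[-0.8,0.2,0],0],[[-0.9,0.35,0],0],[[-0.9,0.35,0],0],[[-0.9,0.4,0],0],[[-0.9,0.4,0.2],0],[[-0.9,0.4,0.4],0],[[-0.94,0.4,0.6],0],[[0,0,0.3],0],[[0,0,0],0],[[0,0,0],0]]' 1
python3 - <<'E'
from h import *
np.set_printoptions(precision=4,suppress=True)
s,im,T=shot("nut1"); togo(.375,.236,.17)
c0=proj("wrist",[.385,.236,.029],T)[0]; print(c0)
x,y=c0.astype(int); w=im[y-55:y+55,max(0,x-60):x+60]
h=cv2.cvtColor(w,cv2.COLOR_BGR2HSV); m=cv2.inRange(h,(0,0,0),(180,60,255)); m=cv2.morphologyEx(m,cv2.MORPH_OPEN,np.ones((3,3)))
for c in cv2.findContours(m,cv2.RETR_EXTERNAL,cv2.CHAIN_APPROX_NONE)[0]:
    if cv2.contourArea(c)>200: print(cv2.contourArea(c),cv2.boundingRect(c),cv2.approxPolyDP(c,4,True)[:,0].tolist())
cv2.imwrite("pics/nutc.png",cv2.resize(w,None,fx=5,fy=5,interpolation=2))
E
```

```text
time: 48.42
ee_pos: [0.376, 0.2369, 0.1718]
eef_rot: [1.0, -0.001, 0.0, -0.0]
ft_force: [-0.4, -0.6, 0.4]
width: 0.0868
grip_force: 0.0
shift [-0.03  0.03  0.06] turn 0 | tcp [0.376  0.2369 0.1719] yaw -0.12 j7 -2.23 t 48.48
[260.3553 172.1309]
1262.0 (40, 32, 41, 43) [[65, 32], [47, 36], [40, 62], [53, 74], [73, 70], [80, 53]]
```

The hexagon mask gives the nut centre at (260,171), about (0.3855,0.2365). Flats line up with the fingers after a turn of -41 deg.

```bash
python3 -m crank '[[[0.31,0.01,0],-0.9],[[0,0,0],-0.9],[[0,0,0],-0.9],[[0,0,0],-0.9],[[0,0,0],-0.9],[[0,0,0.5],-0.68],[[0,0,1],0],[[0,0,1],0],[[0,0,1],0],[[0,0,0.8],0],[[0,0,0],0],[[0,0,0],0]]'
python3 - <<'E'
from h import *
togo(.3855,.2365,.009,41)
s,im,T=shot("nut2")
h=cv2.cvtColor(im,cv2.COLOR_BGR2HSV);c0=proj("wrist",[.3855,.2365,.029],T)[0];print(c0)
E
```

```text
time: 49.98
ee_pos: [0.3854, 0.2367, 0.0434]
eef_rot: [0.936, 0.353, 0.0, -0.0]
ft_force: [-0.5, -0.0, 1.0]
width: 0.0869
grip_force: 0.0
shift [-0.    0.01  1.15] turn 0.04 | tcp [0.3854 0.2367 0.0434] yaw 41.32 j7 -1.69 t 49.98
[259.58616501 238.61593931]
```

```bash
python3 -m crank '[[[0,0,0.6],0],[[0,0,0.4],0],[[0,0,0.13],0],[[0,0,0],0],[[0,0,0],0]]'
python3 -m crank '[[[0,0,0],0],[[0,0,0],0],[[0,0,0],0],[[0,0,0],0],[[0,0,0],0],[[0,0,0],0],[[0,0,0],0],[[0,0,0],0],[[0,0,0],0]]' 0 25
python3 -m crank '[[[0,0,-0.3],0],[[0,0,-0.8],0],[[0,0,-1],0],[[0,0,-1],0],[[0,0,-1],0],[[0,0,-1],0],[[0,0,-1],0],[[0,0,-0.5],0],[[0,0,0],0],[[0,0,0],0]]'
python3 -c "
from h import *
togo(.5705,.2245,.2,60)"
```

```text
time: 50.65
ee_pos: [0.385, 0.2362, 0.0089]
eef_rot: [0.936, 0.353, 0.0, -0.0]
ft_force: [-0.7, 0.1, 0.0]
width: 0.087
grip_force: 0.0
time: 51.78
ee_pos: [0.3848, 0.236, 0.0086]
eef_rot: [0.936, 0.353, 0.0, 0.0]
ft_force: [0.1, -0.2, 0.4]
width: 0.036
grip_force: 25.0
time: 53.02
ee_pos: [0.3843, 0.2357, 0.2055]
eef_rot: [0.936, 0.353, -0.001, 0.0]
ft_force: [0.9, -0.2, -0.8]
width: 0.0355
grip_force: 25.0
shift [4.42 4.38 0.18] turn -2.34 | tcp [0.3843 0.2357 0.2055] yaw 41.31 j7 -1.48 t 53.02
```

```bash
python3 -m crank '[[[0.4,0.4,0],0],[[0.8,0.8,0],0],[[0.9,0.9,0],0],[[0.9,0.9,0],0],[[0.9,0.9,0],0],[[0.52,0.48,0],0],[[0,0,0],-0.8],[[0,0,0],-0.8],[[0,0,0],-0.74],[[0,0,0],0],[[0,0,0],0]]'
python3 - <<'E'
from h import *
togo(.5705,.2245,.086,60)
s,im,T=shot("nut3")
print(redbar(im,T,.126))
for c in yellow(im):
    P=cast("wrist",c[:,0].astype(float),.077,T)[:,:2].astype(np.float32); print(cv2.boundingRect(c),P.min(0),P.max(0))
E
```

```text
time: 54.4
ee_pos: [0.5709, 0.2248, 0.2058]
eef_rot: [0.866, 0.499, -0.001, -0.0]
ft_force: [-0.4, 0.2, -1.0]
width: 0.0356
grip_force: 25.0
shift [-0.01 -0.    3.99] turn -0.01 | tcp [0.5709 0.2248 0.2058] yaw 59.91 j7 -1.21 t 54.4
(((0.6210689544677734, 0.2687593102455139), (0.0120340995490551, 0.04995177313685417), 89.42138671875), (257, 95, 67, 45))
(231, 165, 57, 47) [0.54551995 0.20011869] [0.59581983 0.24685378]
(359, 117, 17, 22) [0.6675105  0.21477188] [0.6825755  0.23106757]
(338, 101, 42, 54) [0.65078306 0.20133689] [0.69210184 0.24588987]
(140, 26, 168, 132) [0.5121528  0.28462818] [0.6581621  0.33648953]
```

```bash
python3 -m crank '[[[0,0,0.5],0],[[0,0,1],0],[[0,0,1],0],[[0,0,0.7],0],[[0,0,0.4],0],[[0,0,0.2],0],[[0,0,0],0],[[0,0,0],0]]';python3 -m crank '[[[0,0,0.13],0],[[0,0,0.05],0],[[0,0,0],0]]'
```

```text
time: 55.45
ee_pos: [0.5716, 0.2251, 0.0934]
eef_rot: [0.866, 0.5, 0.001, 0.0]
ft_force: [-0.2, 0.3, -1.2]
width: 0.0355
grip_force: 25.0
time: 55.82
ee_pos: [0.571, 0.2248, 0.0871]
eef_rot: [0.866, 0.5, -0.0, 0.0]
ft_force: [0.6, -1.3, -0.9]
width: 0.036
grip_force: 25.0
```

```bash
python3 -m crank '[[[0,0,0.03],0],[[0,0,0],0]]'; python3 -m crank '[[[0,0,0],0],[[0,0,0],0],[[0,0,0],0],[[0,0,0],0],[[0,0,0],0]]' 0.53
python3 -m crank '[[[0,0,-0.3],0],[[0,0,-0.6],0],[[0,0,-1],0],[[0,0,-1],0],[[0,0,-1],0],[[0,0,-1],0],[[-1,0,-0.5],0],[[-1,0,0],0],[[-1,0,0],0],[[-0.5,0,0],0],[[0,0,0],0],[[0,0,0],0]]'
python3 - <<'E'
from h import *
s,im,T=shot("fin"); print(s["ee_pos"],s["ft_force"])
a=vision.camera("scene")[:,:,::-1];b=vision.camera("side")[:,:,::-1]
C=np.zeros((600,800,3),np.uint8);C[:,:400]=0
C[:300,:400]=cv2.resize(a[180:280,75:208],(400,300),interpolation=2);C[:300,400:]=cv2.resize(b[125:200,215:315],(400,300),interpolation=2)
C[300:,:400]=cv2.resize(im,(400,300));
cv2.imwrite("pics/finm.png",C)
for c in yellow(im):
    P=cast("wrist",c[:,0].astype(float),.077,T)[:,:2]; print(cv2.boundingRect(c),P.min(0),P.max(0))
E
```

```text
time: 56.08
ee_pos: [0.5711, 0.2248, 0.0863]
eef_rot: [0.866, 0.5, -0.0, 0.0]
ft_force: [-0.9, 0.3, -1.0]
width: 0.0355
grip_force: 25.0
time: 56.7
ee_pos: [0.5711, 0.2249, 0.0863]
eef_rot: [0.866, 0.5, 0.0, 0.0]
ft_force: [-0.0, -0.5, -0.3]
width: 0.0457
grip_force: 0.0
time: 58.2
ee_pos: [0.5189, 0.135, 0.2487]
eef_rot: [0.866, 0.501, 0.0, -0.0]
ft_force: [0.7, 0.3, 0.9]
width: 0.046
grip_force: 0.0
[0.51891598 0.13496993 0.24868926] [0.65529255 0.30165005 0.85059207]
(231, 35, 57, 61) [0.54444317 0.19840256] [0.59736178 0.25126786]
(354, 0, 16, 15) [0.66915075 0.21640419] [0.68303772 0.23081806]
(334, 0, 47, 34) [0.6514056  0.20137139] [0.6860439  0.23911098]
(147, 0, 80, 35) [0.51192551 0.28650118] [0.57309151 0.32273773]
```

View pics/finm.png

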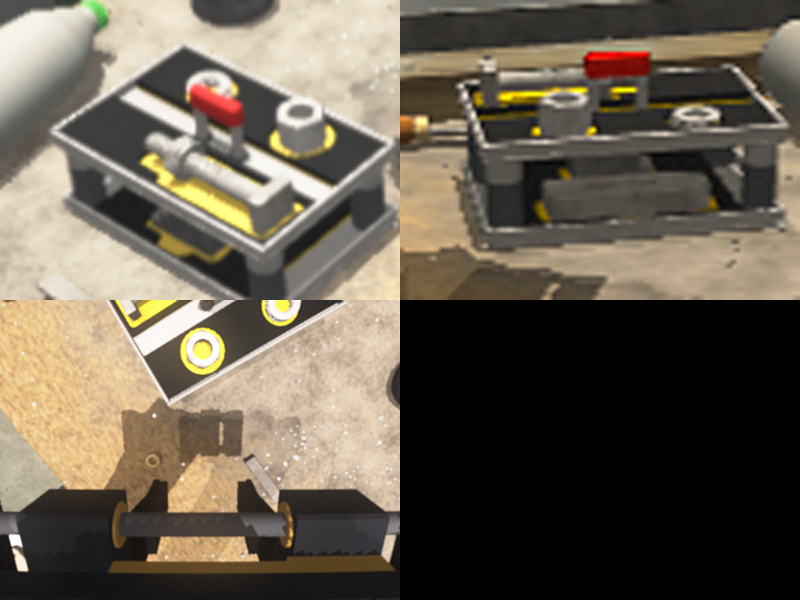

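The upper tray is seated level on all four posts. The bolt and nut lie in their cut-outs with yellow all round, and the arm is clear. Handing in.

```bash
python3 -c "
from bench import r
print(r.close_job())"
```

```text
the job is handed in; nothing more can be done
None
```

The clamp set is put away and the job handed in at about 58 s of the 141 s allowed: strap and stepped block in the lower tray, upper tray stacked on its posts, T-bolt and big nut in the upper tray; the final pictures show everything seated and the arm clear, but no verdict was returned.

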